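Click the product-shot turntable round to its pointer

ROBOT

A 6-joint arm with a two-finger parallel gripper is mounted at the origin on the work surface. World frame = base frame: x ahead of the robot, y to its left, z up, the work surface at z = 0. Lengths are in m, angles in rad, forces in N, time in s.
With the tool pointing down it reaches from about 0.4 to 0.925 m from the base axis. Payload 3.4 kg.
Tool frame: the origin (TCP) lies on the centre line of the jaws, within the pads' length; the fingertips stand env.nose_length ahead of it and the grasp point (between the pads) is the TCP (env.nose_length is the distance from the TCP to the fingertips, in m); z points along the fingers, y is the line along which they close (so a half turn about z gives the same grasp; the last joint's range is limited). The gripper opens to 85 mm and grips with 20 to 120 N. Pads are 22 mm wide; open, the fingers measure 114 mm over their backs; the gripper's body (76 mm by 85 mm) begins 54 mm behind the grasp point. The pads swing forward as they close: fully open they stand 13 mm farther back than shut.
Start: joints at [1.093, 0.307, 1.506, -0, 1.328, -0.073], TCP at [0.226, 0.529, 0.25] pointing down, gripper open.
Joint ranges: [-3.12, 3.12], [-1.05, 2.28], [0.14, 2.33], [-1.42, 4.57], [0.1, 2.73], [-2.68, 2.68]. Speed limits (rad/s): [2.57, 2.57, 3.14, 3.14, 3.14, 3.14].

INTERFACE

Orientations are given as a unit quaternion [w, x, y, z].
In Python, from plant import sense, read_camera, workorder, env gives the robot as it stands.
- The arm moves only by the tool play_rows, never from a script. Its argument "steps" is a list of rows, each a list of 6 numbers: the shift along the tool's x, y, z in m, then the turn, a rotation vector about the tool's x, y, z in rad. A call has exactly 8 rows; each row shifts and turns the commanded pose from where the row before left it, along the tool's axes as they then stand; what a row does not reach is not made up. A row lasts 1/12 s, in which the tool goes at most 41.7 mm and 7.16 degrees, less where a joint would pass 70% of its speed; a pose out of reach is approached as far as the arm can. A call with a gripper value outside its range is refused whole. "fingers" is the opening, from -1 (shut) to 1 (fully open), set as the call begins (left out, the last holds). The fingers move at their own pace and stop on an object; "newtons" is the grip in N (left out, the last holds). Time passes only in rows, so rows that do not move let the fingers close, or fill a call up. It gives the time, the measured TCP pose, the force, the opening and the grip force at its end, in the units of the state.
- sense(): the state, without advancing time (a new reading comes with each control period).
- read_camera(name): name is "scene" or "top"; returns a dict with "pixels" (384x512x3 uint8, red, green, blue), "fovy" (degrees; the focal length in pixels is half the picture's height over the tangent of half this angle, whatever the lens; pixels are square), "cx", "cy" (the principal point, pixels), "camera_from_world" (4x4, takes a point from world to camera coordinates). Camera axes: x right, y down, z forward; pixel columns grow to the right and rows downward; lengths in m; the calibration is good to about 2 mm. A picture is of the moment at which its call begins. There is no depth.
- workorder.finish_job(): hands the job in; it is judged then, once.
The state is a dict: "time_s": time; "joints": joint angles; "dq": joint speeds; "joint_efforts": joint torques, N m; "ee_pos": TCP position; "tool_rot": TCP orientation; "force": force on the tool from outside, world axes, zero at the start; "ft_torque": the same for the moment, N m; "width": finger opening in m; "finger_force": force on a finger pad.
Only numpy, scipy, OpenCV 4.12 (cv2) and the standard library are available. Lean on these libraries where they do the work, as an engineer would, in place of code of your own. Each camera call takes 0.05 s, during which the arm holds its last target. There are 200 camera calls.

TASK

The lens on the click-stop turntable must be turned for its next product shot. With a fingertip, flick the lugs on the turntable's rim to advance it anticlockwise, seen from above, by as many clicks as it takes until the one lug that carries a ball has clicked to rest right in front of the fixed cone-shaped pointer. Do not go past the pointer; push gently, grip nothing, do not touch the lens, which stays standing on the turntable, and leave everything around it where it is.

Things in the scene. Friction and masses are not known exactly. Their poses are not given: they have to be found in the camera images.
- base: Fixed foot of the aluminium turntable; origin on the counter on the vertical turning axis, z up, x towards the pointer. Foot disc 140 mm across, 12 mm high, plus a flat strip 20 mm wide, 5 mm high, running out along +x to 125 mm from the axis, carrying the pointer. Position and yaw vary.
- wheel (a joint): Turntable angle, rad, growing anticlockwise from above; 0 = ball lug at the pointer (target). Ten click stops a turn, at whole multiples of 0.628 (36 degrees); a sprung detent pulls it to the nearest stop when let go. Starts two to four clicks short (near -1.26, -1.88 or -2.51). Pushing a lug sideways takes about 4 N; past half way it jumps on to the next stop by itself.
- wheel_center (a point): On the axis at the pad's top, 30 mm up. The disc is 150 mm across with a fine-knurled edge, 12 to 28 mm above the counter, with a 112 mm rubber pad on it.
- wheel_ball (a point): Centre of the 18 mm metal ball on top of lug 0, 92 mm from the axis, 36 mm up (top 45). Ten alike straight lugs stick out radially from the disc's edge, one per click: 9 mm wide, reaching 101 mm from the axis, 14 to 28 mm above the counter, about 49 mm clear between neighbours. Lug k points along angle joint + k*36 degrees, anticlockwise from the base's x. Only lug 0 has a ball.
- pointer (a point): Tip of the fixed upright dark steel cone, 20 mm across at its foot, 40 mm high, 122 mm from the axis along the base's +x; lugs pass 11 mm inside it.
- lens: White plastic mirrorless lens, loose, 62 mm across and 46 mm high, standing about on the centre of the turntable pad (its top 76 mm above the counter); origin at the centre of its underside. Must not be touched.
- mug: Bystander: black lens mug, 76 mm across, 88 mm high, with a handle; origin under its centre, as for all bystanders.
- ext_ring: Bystander: chrome extension ring, 64 mm across, 20 mm high.
- rail_block: Bystander: slim steel focus rail block, 140 mm along its y, 36 mm wide, 14 mm high, 26 mm at its carriage, side knob on +x.
- lens_cap: Bystander: black lens cap, 68 mm across, 9 mm high.
- filter_case: Bystander: clear square filter case, 74 x 74 x 18 mm.
- blower: Bystander: rubber dust blower standing on its foot, 56 mm across, 90 mm high with a thin nozzle.
- battery: Bystander: camera battery lying flat, 38 x 53 x 20 mm.

How it is judged:
By the outcome, as a careful person would: the job done as asked, in the order asked, and still so for the second after the job is handed in, with the robot touching nothing.
It also fails if it takes over 61 s, if anything falls off the work surface, if the arm or the gripper's body presses on something with over 40 N, if the wrist force passes 120 N, or if a joint passes its speed limit or range.

## Working session

There is one attempt and no reset: what is moved stays moved. The work goes in short steps, Python scripts to look and compute and a tool call to move; the robot and the scene stay as the last step left them, time stands still between calls to the robot, and variables do not carry over. Pictures are saved under pics/ and viewed, at most 13 in all, crops included, and the job is handed in when it is done.

Besides the shell and the picture viewer there is one more tool, called after ">>>" as name(argument=value, ...), one argument or row to a line, values as JSON. play_rows: Moves the arm, as the interface text tells. Its arguments: {"type":"object","properties":{"steps":{"type":"array"},"fingers":{"type":"number"},"newtons":{"type":"number"}},"required":["steps"]}

```bash
mkdir -p pics
cat > h.py <<'E'
import numpy as np, cv2
from plant import sense, read_camera, workorder, env
def K(c):
    f=c["pixels"].shape[0]/2/np.tan(np.radians(c["fovy"])/2); return f,c["cx"],c["cy"]
def proj(c,p):
    f,cx,cy=K(c); T=np.array(c["camera_from_world"]); q=T[:3,:3]@np.array(p)+T[:3,3]; return np.array([cx+f*q[0]/q[2],cy+f*q[1]/q[2]])
def ray(c,u,v,z):
    f,cx,cy=K(c); T=np.array(c["camera_from_world"]); R=T[:3,:3]; o=-R.T@T[:3,3]; d=R.T@np.array([(u-cx)/f,(v-cy)/f,1]); return o+d*(z-o[2])/d[2]
def save(c,n,box=None,s=1):
    im=c["pixels"][:,:,::-1]
    if box: im=im[box[1]:box[3],box[0]:box[2]]
    cv2.imwrite("pics/"+n,cv2.resize(im,None,fx=s,fy=s,interpolation=cv2.INTER_CUBIC))
E
python3 - <<'E'
from h import *
for n in ("top","scene"):
    c=read_camera(n); save(c,n+"0.png",s=1.5); print(n,c["fovy"],c["cx"],c["cy"],np.round(c["camera_from_world"],3).tolist())
s=sense(); print(s); print(env.nose_length)
E
```

```text
top 47.71612055120893 259.44051890467614 186.21702180985062 [[0.021, -1.0, 0.007, 0.065], [-0.987, -0.022, -0.159, 0.56], [0.159, -0.004, -0.987, 0.848], [0.0, 0.0, 0.0, 1.0]]
scene 49.69928654180403 262.2370828941654 196.8382117290309 [[0.242, 0.97, -0.012, -0.206], [0.761, -0.198, -0.618, -0.383], [-0.602, 0.14, -0.786, 1.254], [0.0, 0.0, 0.0, 1.0]]
{'time_s': 0.1, 'joints': array([ 1.09350440e+00,  3.07513929e-01,  1.50754311e+00,  2.35391427e-05,
        1.32837852e+00, -7.35032696e-02]), 'dq': array([-0.00048735, -0.00042883, -0.00275856, -0.00056344, -0.00135855,
       -0.00041089]), 'joint_efforts': array([ 6.82379305e-04, -4.58527958e+01, -2.52607030e+01,  6.80736662e-05,
        5.62729503e-03,  1.26791122e-05]), 'ee_pos': array([0.22566918, 0.52823228, 0.24946396]), 'tool_rot': array([-2.61561902e-04,  2.00528236e-01,  9.79687490e-01, -8.83620985e-04]), 'force': array([-0.50880705, -0.89493718,  0.14796859]), 'ft_torque': array([-0.04636419, -0.04408543,  0.00530933]), 'finger_force': 0.0, 'width': 0.0852980227177533}
0.019
```

View pics/top0.png

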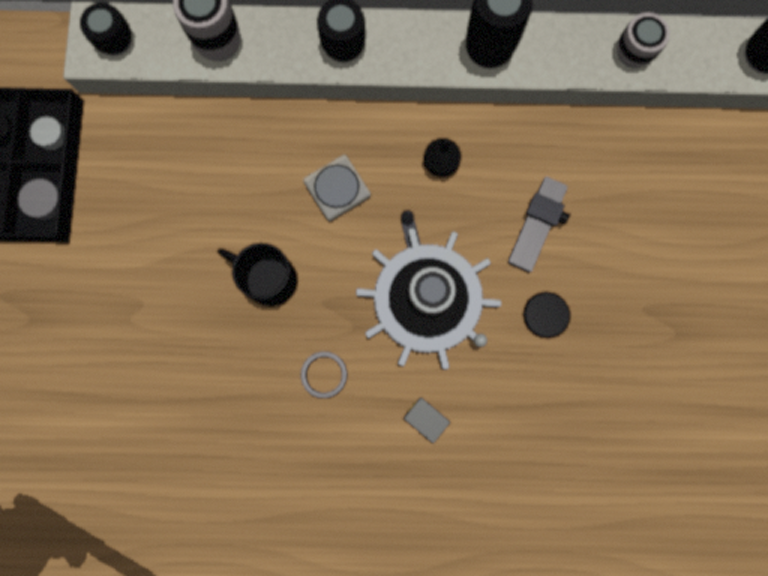

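View pics/scene0.png

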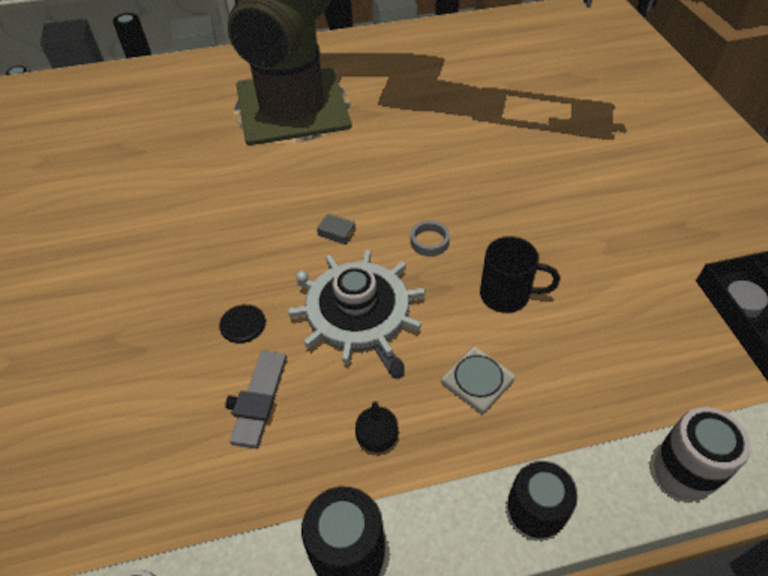

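Top view (1.5x): wheel centre about (429,298), ball (479,340), pointer tip about (407,216). That puts the ball about 4 clicks short. Next I'll fit the pose.

Run:
```python
from h import *
from scipy.optimize import least_squares
c=read_camera("top"); s=read_camera("scene")
save(c,"topc.png",(225,130,345,255),5); save(s,"sc.png",(180,155,300,255),6)
for u,v,z in((429,298,.028),(479,340,.036),(407,216,.04)): print(ray(c,u/1.5,v/1.5,z))
lt=[(413,232),(454,235),(488,264),(499,303),None,(445,366),(404,363),(368,333),(358,293),(375,252)] # going clockwise
obs=[]
# index: lug k CCW from ball; list is clockwise with ball at 4
for i,p in enumerate(lt):
    if p: obs.append((c,p,lambda x,k=4-i:(x[0]+.101*np.cos(x[2]+x[3]+k*np.pi/5),x[1]+.101*np.sin(x[2]+x[3]+k*np.pi/5),.026)))
ball=lambda x:(x[0]+.092*np.cos(x[2]+x[3]),x[1]+.092*np.sin(x[2]+x[3]),.036)
ptr=lambda x:(x[0]+.122*np.cos(x[2]),x[1]+.122*np.sin(x[2]),.040)
obs+=[(c,(479,340),ball),(c,(407,216),ptr),(s,(302,277),ball),(s,(397,361),ptr)]
f=lambda x:np.concatenate([proj(q,fn(x))*1.5-np.array(p) for q,p,fn in obs])
x0=ray(c,429/1.5,298/1.5,.028)
r=least_squares(f,[x0[0],x0[1],.25,-2.5],loss="soft_l1"); print(r.x,np.degrees(r.x[2:])); print(np.round(f(r.x).reshape(-1,2),1).tolist())
for n,u,v,z in(("batt",428,418,.02),("ring",324,375,.02),("mug",268,275,.044),("cap",547,315,.009),("rail",540,222,.02)): print(n,ray(c,u/1.5,v/1.5,z)[:2])
```

```text
[0.53605339 0.0212695  0.028     ]
[ 0.47871319 -0.04706369  0.036     ]
[0.64945295 0.05413825 0.04      ]
[ 0.53694511  0.0219646   0.26625334 -2.52554885] [  15.25519255 -144.70329003]
[[-1.7, -3.3], [1.2, -2.7], [1.3, -3.4], [1.7, 0.4], [1.1, 2.7], [-3.3, 2.0], [-1.7, 2.3], [-1.8, -1.3], [-1.4, -0.8], [1.5, 0.2], [0.1, -3.6], [-0.8, -2.8], [-0.1, -6.6]]
batt [0.37230843 0.02027193]
ring [0.42726501 0.16391404]
mug [0.56088722 0.24334956]
cap [ 0.51796672 -0.14730599]
rail [ 0.65021473 -0.13690516]
```

View pics/topc.png

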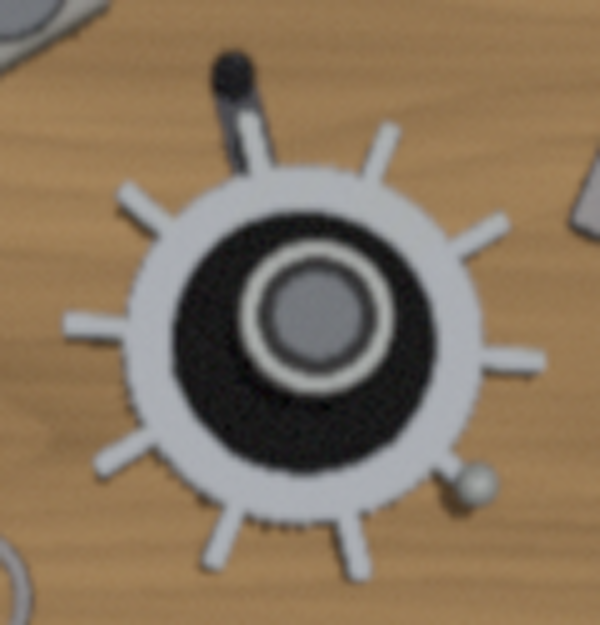

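>>> play_rows(
  steps=[
    [-0.0265,-0.0167,0,0,0,0],
    [-0.0265,-0.0167,0,0,0,0],
    [-0.0265,-0.0167,0,0,0,0],
    [-0.0265,-0.0167,0,0,0,0],
    [-0.0265,-0.0167,0,0,0,0],
    [-0.0265,-0.0167,0,0,0,0],
    [-0.0265,-0.0167,0,0,0,0],
    [-0.0265,-0.0167,0,0,0,0],
  ],
  fingers=-1,
  newtons=20,
)

```text
time_s: 0.87
ee_pos: [0.3689, 0.3212, 0.2502]
tool_rot: [-0.0, 0.2, 0.98, -0.0]
force: [0.4, 0.4, 0.3]
width: -0.0
finger_force: 0.0
```

>>> play_rows(
  steps=[
    [-0.0265,-0.0167,0,0,0,0],
    [-0.0265,-0.0167,0,0,0,0],
    [-0.0265,-0.0167,0,0,0,0],
    [-0.0265,-0.0167,0,0,0,0],
    [-0.0265,-0.0167,0,0,0,0],
    [-0.0265,-0.0167,0,0,0,0],
    [-0.0265,-0.0167,0,0,0,0],
    [-0.0265,-0.0167,0,0,0,0],
  ],
)

```text
time_s: 1.53
ee_pos: [0.5114, 0.115, 0.2502]
tool_rot: [-0.0, 0.201, 0.98, 0.0]
force: [0.1, 0.2, -0.0]
width: 0.0002
finger_force: 0.0
```

>>> play_rows(
  steps=[
    [0,0,0,0,0,0.103],
    [0,0,0,0,0,0.103],
    [0,0,0,0,0,0.103],
    [0,0,0,0,0,0.103],
    [0,0,0,0,0,0.103],
    [0,0,0,0,0,0.103],
    [0,0,0,0,0,0.103],
    [0,0,0,0,0,0.103],
  ],
)

```text
time_s: 2.2
ee_pos: [0.5107, 0.1164, 0.2501]
tool_rot: [-0.0, 0.578, 0.816, -0.0]
force: [0.3, -0.1, -1.0]
width: -0.0001
finger_force: 0.0
```

>>> play_rows(
  steps=[
    [0,0,0.006,0,0,0.103],
    [0,0,0.006,0,0,0.103],
    [0,0,0.006,0,0,0.103],
    [0,0,0.006,0,0,0.103],
    [0,0,0.006,0,0,0.103],
    [0,0,0.006,0,0,0.103],
    [0,0,0.006,0,0,0.103],
    [0,0,0.006,0,0,0.103],
  ],
)

```text
time_s: 2.87
ee_pos: [0.5107, 0.1164, 0.2018]
tool_rot: [-0.0, 0.856, 0.516, -0.0]
force: [-0.4, 0.4, -0.7]
width: -0.0001
finger_force: 0.0
```

>>> play_rows(
  steps=[
    [0,0,0.01,0,0,0.103],
    [0,0,0.01,0,0,0.103],
    [0,0,0.01,0,0,0.103],
    [0,0,0.01,0,0,0.103],
    [0,0,0.01,0,0,0.103],
    [0,0,0.01,0,0,0.103],
    [0,0,0.01,0,0,0.103],
    [0,0,0.01,0,0,0.103],
  ],
)

```text
time_s: 3.53
ee_pos: [0.5108, 0.1164, 0.1217]
tool_rot: [0.0, 0.992, 0.13, -0.0]
force: [-0.2, -0.6, -0.3]
width: -0.0003
finger_force: 0.0
```

```bash
cat >> h.py <<'E'
from scipy.spatial.transform import Rotation as Ro
C=np.array([.537,.022])
def st():
    s=sense(); R=Ro.from_quat(np.roll(s["tool_rot"],-1)).as_matrix(); p=s["ee_pos"]; d=p[:2]-C
    print("t",s["time_s"],"p",np.round(p,4),"psi",np.degrees(np.arctan2(R[1,0],R[0,0])).round(2),"zaxis",np.round(R[:,2],3),"r",np.hypot(*d).round(4),"ang",np.degrees(np.arctan2(d[1],d[0])).round(1),"F",np.round(s["force"],1),"w",round(s["width"],4),"j",np.round(s["joints"],2)); return s,R
E
python3 - <<'E'
from h import *
s,R=st()
g=np.array([C[0]+.096*np.cos(np.radians(105)),C[1]+.096*np.sin(np.radians(105)),.034]); print("tool shift",R.T@(g-s["ee_pos"]))
c=read_camera("top"); save(c,"top2.png",(205,120,365,265),4)
E
```

```text
t 3.5333 p [0.5108 0.1164 0.1217] psi 14.94 zaxis [-0. -0. -1.] r 0.098 ang 105.5 F [-0.2 -0.6 -0.3] w -0.0003 j [ 0.14  0.37  1.78 -0.    0.99  1.45]
tool shift [0.00090252 0.00198486 0.08771143]
```

View pics/top2.png

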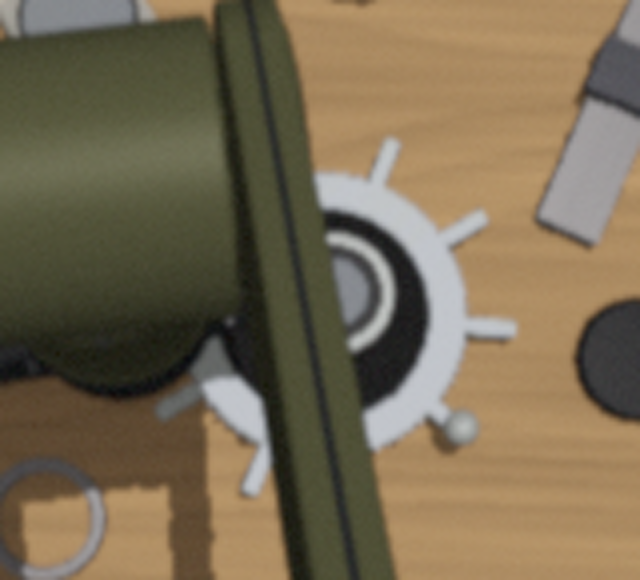

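The top view shows the gripper over the gap on the left side of the wheel, with the ball still at its start. I'll descend into the gap.

>>> play_rows(
  steps=[
    [0.001,0.002,0.013,0,0,0],
    [0,0,0.013,0,0,0],
    [0,0,0.013,0,0,0],
    [0,0,0.013,0,0,0],
    [0,0,0.012,0,0,0],
    [0,0,0.012,0,0,0],
    [0,0,0.0115,0,0,0],
    [0,0,0,0,0,0],
  ],
)

```text
time_s: 4.25
ee_pos: [0.511, 0.1146, 0.0332]
tool_rot: [0.0, 0.991, 0.133, -0.002]
force: [-0.2, 0.2, -1.0]
width: -0.0002
finger_force: 0.0
```

Run:
```python
from h import *
st(); c=read_camera("scene"); save(c,"s3.png",(160,135,320,255),5)
```

```text
t 4.25 p [0.511  0.1146 0.0332] psi 15.34 zaxis [-0.004 -0.001 -1.   ] r 0.0961 ang 105.7 F [-0.2  0.2 -1. ] w -0.0002 j [ 0.14  0.5   1.87 -0.    0.78  1.44]
```

View pics/s3.png

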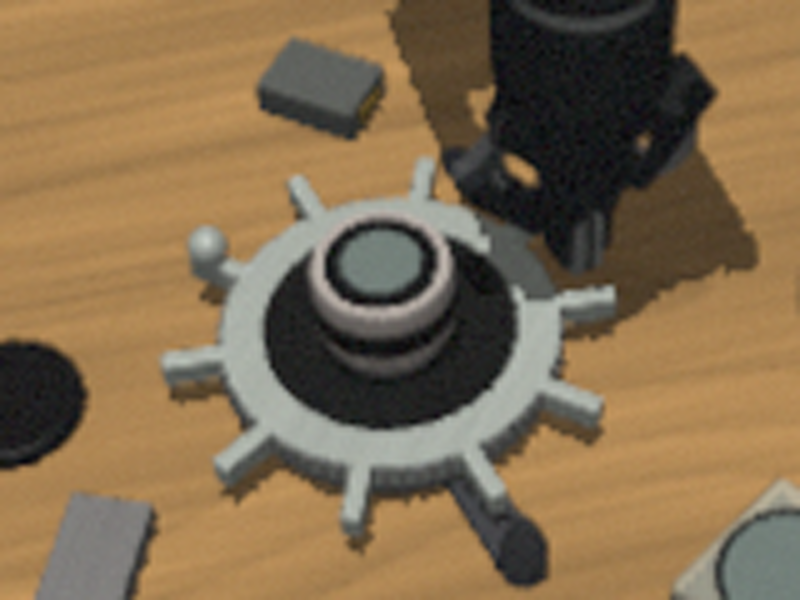

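The fingertip is in the gap. The left knuckle spreads toward the wheel, so I'll check where the lens stands before pushing.

Run:
```python
from h import *
class D(dict):pass
c=read_camera("top")
for u,v,z in((288.4,193,.076),): 
    p=ray(c,u,v,z); print(p, p[:2]-C)
print(ray(c,225+305/5,130+342/5,.030)[:2]-C)
# arc preview, radius .101, start 105.7, 4.5 deg rows: tool-frame shift per row (chord), and turn
for a in(2.25,2.5,3,4): print(a,.101*np.sin(np.radians(a)),.101*(1-np.cos(np.radians(a))),np.radians(a))
```

```text
[0.54106749 0.01983647 0.076     ] [ 0.00406749 -0.00216353]
[-0.00065343 -0.00059144]
2.25 0.00396524139166593 7.786733968698701e-05 0.039269908169872414
2.5 0.004405558123898937 9.612962023236239e-05 0.04363323129985824
3 0.005285931580537328 0.00013841698978804285 0.05235987755982989
4 0.007045403848156656 0.00024603092375775605 0.06981317007977318
```

>>> play_rows(
  steps=[
    [0,-0.005,0,0,0,0],
    [-0.0053,0.0001,0,0,0,-0.0524],
    [-0.0053,0.0001,0,0,0,-0.0524],
    [-0.0053,0.0001,0,0,0,-0.0524],
    [-0.0053,0.0002,0,0,0,-0.0524],
    [-0.0053,0.0001,0,0,0,-0.0524],
    [-0.0053,0.0002,0,0,0,-0.0524],
    [-0.0053,0.0001,0,0,0,-0.0524],
  ],
)

```text
time_s: 5.02
ee_pos: [0.4788, 0.1044, 0.036]
tool_rot: [-0.0, 0.95, 0.313, 0.002]
force: [0.9, 1.6, -1.7]
width: -0.0003
finger_force: 0.6
```

```bash
python3 -c "
from h import *
st()"
```

```text
t 5.0167 p [0.4788 0.1044 0.036 ] psi 36.42 zaxis [ 0.003  0.001 -1.   ] r 0.1009 ang 125.2 F [ 0.9  1.6 -1.7] w -0.0003 j [0.13 0.46 1.94 0.   0.73 1.06]
```

>>> play_rows(
  steps=[
    [-0.0035,0.0001,0,0,0,-0.035],
    [-0.0035,0.0001,0,0,0,-0.035],
    [-0.0035,0.0001,0,0,0,-0.035],
    [-0.0035,0,0,0,0,-0.035],
    [-0.0035,0.0001,0,0,0,-0.035],
    [-0.0035,0,0,0,0,-0.035],
    [-0.0035,0,0,0,0,-0.035],
    [-0.0035,0.0001,0,0,0,-0.035],
  ],
)

```text
time_s: 5.68
ee_pos: [0.4584, 0.0845, 0.0359]
tool_rot: [0.0, 0.897, 0.442, 0.001]
force: [0.5, -0.4, 0.1]
width: 0.0
finger_force: 0.0
```

Run:
```python
from h import *
st(); c=read_camera("scene"); save(c,"s4.png",(160,135,320,255),5)
```

```text
t 5.6833 p [0.4584 0.0845 0.0359] psi 52.43 zaxis [ 0.002  0.    -1.   ] r 0.1004 ang 141.5 F [ 0.5 -0.4  0.1] w 0.0 j [0.09 0.44 1.99 0.   0.7  0.75]
```

View pics/s4.png

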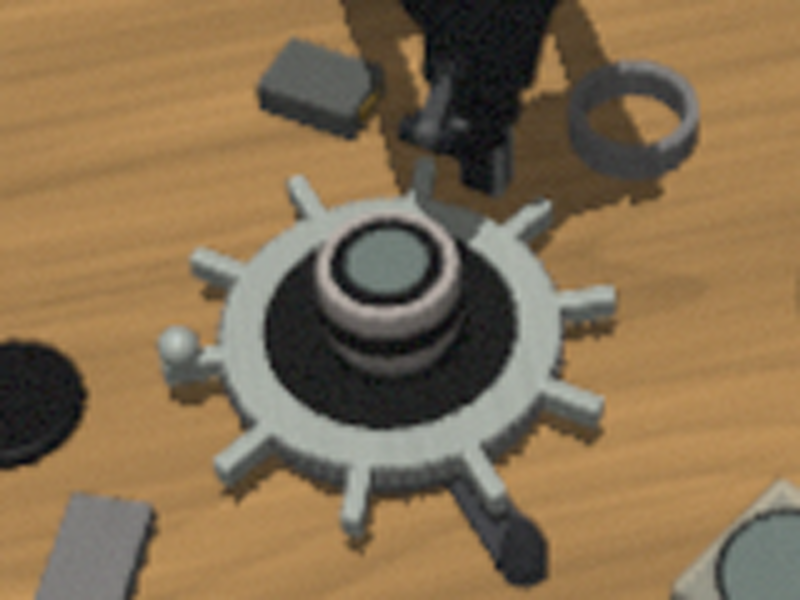

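One click done: the ball moved one position and the lens is still standing. Next click.

>>> play_rows(
  steps=[
    [-0.004,0.0001,0,0,0,-0.0393],
    [-0.004,0.0001,0,0,0,-0.0393],
    [-0.004,0,0,0,0,-0.0393],
    [-0.004,0.0001,0,0,0,-0.0393],
    [-0.004,0.0001,0,0,0,-0.0393],
    [-0.004,0,0,0,0,-0.0393],
    [-0.004,0.0001,0,0,0,-0.0393],
    [-0.004,0.0001,0,0,0,-0.0393],
  ],
)

```text
time_s: 6.4
ee_pos: [0.4431, 0.0567, 0.0356]
tool_rot: [0.0, 0.817, 0.576, 0.001]
force: [-0.0, 1.8, -0.4]
width: -0.0001
finger_force: 0.7
```

>>> play_rows(
  steps=[
    [-0.004,0.0001,0,0,0,-0.0393],
    [-0.004,0.0001,0,0,0,-0.0393],
    [-0.004,0,0,0,0,-0.0393],
    [-0.004,0.0001,0,0,0,-0.0393],
    [-0.004,0.0001,0,0,0,-0.0393],
    [-0.004,0,0,0,0,-0.0393],
    [-0.004,0.0001,0,0,0,-0.0393],
    [-0.004,0.0001,0,0,0,-0.0393],
  ],
)

```text
time_s: 7.07
ee_pos: [0.4373, 0.025, 0.0356]
tool_rot: [0.001, 0.717, 0.697, 0.001]
force: [0.1, -0.1, 0.5]
width: 0.0003
finger_force: 0.0
```

Run:
```python
from h import *
st(); c=read_camera("scene"); save(c,"s5.png",(160,135,320,255),5)
```

```text
t 7.0667 p [0.4373 0.025  0.0356] psi 88.42 zaxis [ 0.002  0.    -1.   ] r 0.0998 ang 178.3 F [ 0.1 -0.1  0.5] w 0.0003 j [-0.04  0.42  2.06  0.    0.67 -0.01]
```

View pics/s5.png

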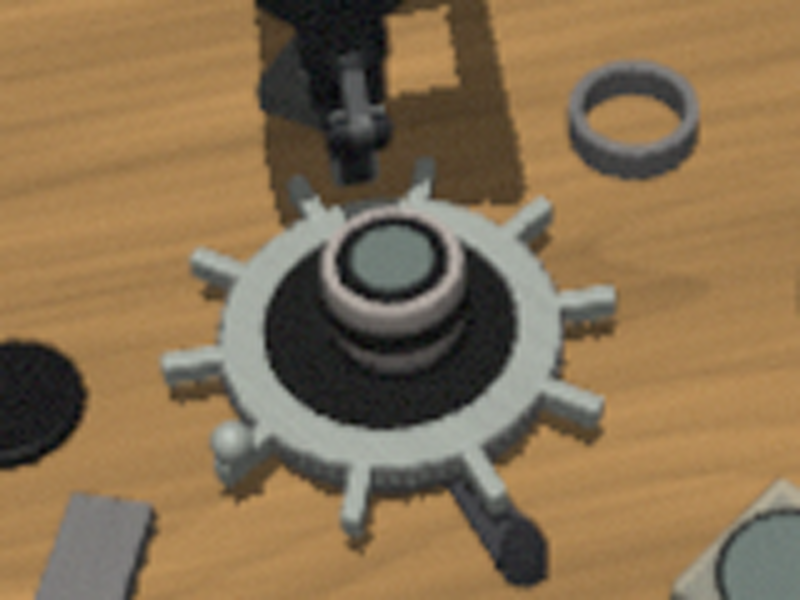

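Two clicks done and two to go. Same arc again.

>>> play_rows(
  steps=[
    [-0.004,0.0001,0,0,0,-0.0393],
    [-0.004,0,0,0,0,-0.0393],
    [-0.004,0,0,0,0,-0.0393],
    [-0.004,0.0001,0,0,0,-0.0393],
    [-0.004,0,0,0,0,-0.0393],
    [-0.004,0,0,0,0,-0.0393],
    [-0.004,0.0001,0,0,0,-0.0393],
    [-0.004,0,0,0,0,-0.0393],
  ],
)

```text
time_s: 7.78
ee_pos: [0.4409, -0.0063, 0.0355]
tool_rot: [0.0, 0.599, 0.801, 0.001]
force: [0.6, 1.6, 0.2]
width: -0.0
finger_force: 0.7
```

>>> play_rows(
  steps=[
    [-0.004,0.0001,0,0,0,-0.0393],
    [-0.004,0,0,0,0,-0.0393],
    [-0.004,0,0,0,0,-0.0393],
    [-0.004,0.0001,0,0,0,-0.0393],
    [-0.004,0,0,0,0,-0.0393],
    [-0.004,0.0001,0,0,0,-0.0393],
    [-0.004,0,0,0,0,-0.0393],
    [-0.004,0.0001,0,0,0,-0.0393],
  ],
)

```text
time_s: 8.45
ee_pos: [0.4544, -0.0356, 0.0355]
tool_rot: [0.001, 0.467, 0.885, 0.0]
force: [0.4, 1.4, 0.6]
width: 0.0001
finger_force: 0.0
```

Run:
```python
from h import *
st(); c=read_camera("scene"); save(c,"s6.png",(160,135,320,255),5)
```

```text
t 8.45 p [ 0.4544 -0.0356  0.0355] psi 124.39 zaxis [ 0.001 -0.    -1.   ] r 0.1007 ang -145.1 F [0.4 1.4 0.6] w 0.0001 j [-0.17  0.43  2.02  0.    0.69 -0.77]
```

View pics/s6.png

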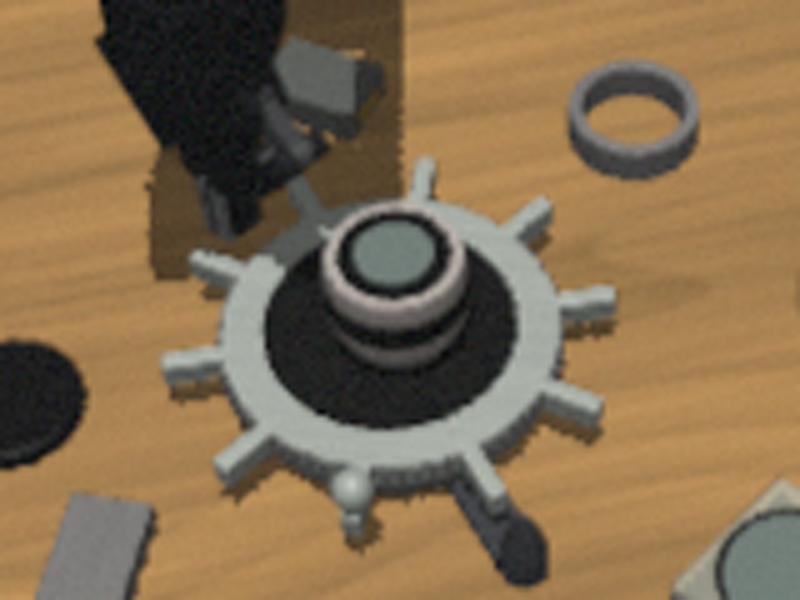

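Three clicks done. Last one, gentler and slightly shorter.

>>> play_rows(
  steps=[
    [-0.0035,0.0001,0,0,0,-0.0345],
    [-0.0035,0,0,0,0,-0.0345],
    [-0.0035,0.0001,0,0,0,-0.0345],
    [-0.0035,0,0,0,0,-0.0345],
    [-0.0035,0.0001,0,0,0,-0.0345],
    [-0.0035,0,0,0,0,-0.0345],
    [-0.0035,0.0001,0,0,0,-0.0345],
    [-0.0035,0,0,0,0,-0.0345],
  ],
)

```text
time_s: 9.17
ee_pos: [0.472, -0.0557, 0.0352]
tool_rot: [-0.0, 0.341, 0.94, 0.0]
force: [-1.6, 1.0, 0.8]
width: 0.0
finger_force: 0.8
```

>>> play_rows(
  steps=[
    [-0.0035,0.0001,0,0,0,-0.0345],
    [-0.0035,0,0,0,0,-0.0345],
    [-0.0035,0.0001,0,0,0,-0.0345],
    [-0.0035,0,0,0,0,-0.0345],
    [-0.0035,0.0001,0,0,0,-0.0345],
    [-0.0035,0,0,0,0,-0.0345],
    [-0.0035,0,0,0,0,-0.0345],
    [0,0,0,0,0,0],
  ],
)

```text
time_s: 9.83
ee_pos: [0.4942, -0.0698, 0.0354]
tool_rot: [0.001, 0.225, 0.974, 0.0]
force: [1.0, 0.2, -0.5]
width: -0.0001
finger_force: 0.0
```

Run:
```python
from h import *
st(); c=read_camera("scene"); save(c,"s7.png",(160,135,320,255),5)
```

```text
t 9.8333 p [ 0.4942 -0.0698  0.0354] psi 153.95 zaxis [ 0.002 -0.    -1.   ] r 0.1013 ang -115.0 F [ 1.   0.2 -0.5] w -0.0001 j [-0.23  0.47  1.92  0.    0.74 -1.34]
```

View pics/s7.png

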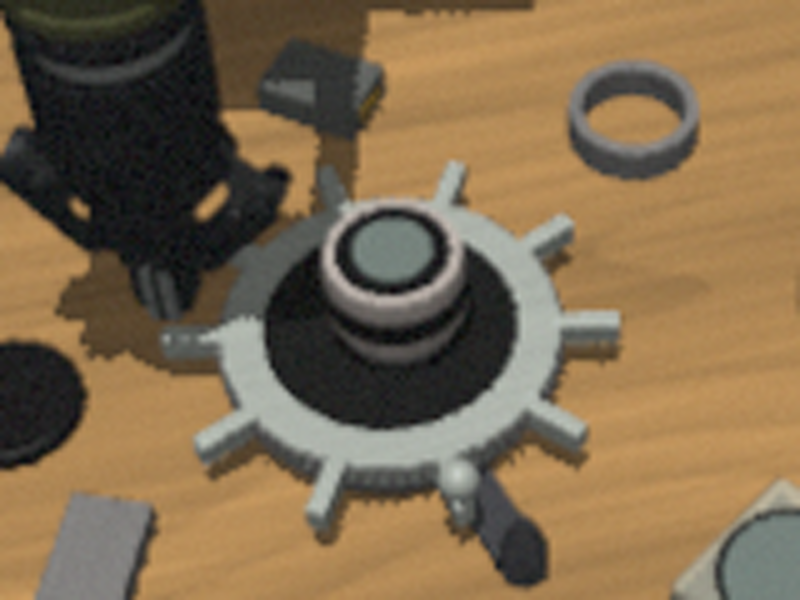

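The ball lug is a few degrees short, either mid-jump or resting against the finger. I'll wait one call and look again.

>>> play_rows(
  steps=[
    [0,0,0,0,0,0],
    [0,0,0,0,0,0],
    [0,0,0,0,0,0],
    [0,0,0,0,0,0],
    [0,0,0,0,0,0],
    [0,0,0,0,0,0],
    [0,0,0,0,0,0],
    [0,0,0,0,0,0],
  ],
)

```text
time_s: 10.55
ee_pos: [0.4928, -0.0698, 0.0348]
tool_rot: [-0.0, 0.225, 0.974, 0.0]
force: [0.5, 0.3, 0.0]
width: 0.0001
finger_force: 0.0
```

Run:
```python
from h import *
st(); c=read_camera("scene"); save(c,"s8.png",(160,135,320,255),5)
```

```text
t 10.55 p [ 0.4928 -0.0698  0.0348] psi 153.99 zaxis [-0.  0. -1.] r 0.1019 ang -115.7 F [0.5 0.3 0. ] w 0.0001 j [-0.23  0.47  1.93  0.    0.74 -1.34]
```

View pics/s8.png

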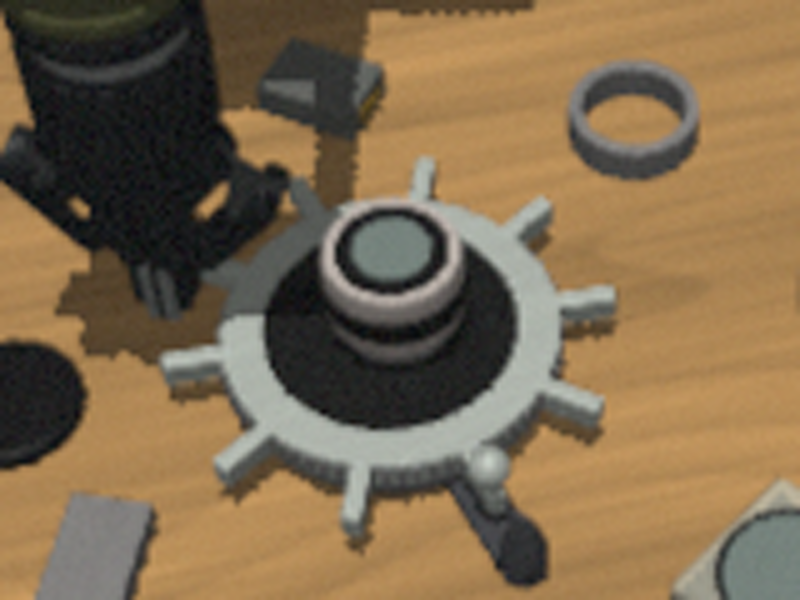

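It has settled: the ball lug is in front of the pointer and the lens is still standing. Now I'll lift straight up.

>>> play_rows(
  steps=[
    [0,0,-0.008,0,0,0],
    [0,0,-0.012,0,0,0],
    [0,0,-0.02,0,0,0],
    [0,0,-0.025,0,0,0],
    [0,0,-0.025,0,0,0],
    [0,0,-0.025,0,0,0],
    [0,0,-0.02,0,0,0],
    [0,0,0,0,0,0],
  ],
)

```text
time_s: 11.27
ee_pos: [0.4956, -0.0704, 0.1745]
tool_rot: [0.004, 0.225, 0.974, 0.0]
force: [0.5, -1.1, 0.1]
width: 0.0001
finger_force: 0.0
```

Run:
```python
from h import *
st(); c=read_camera("scene"); save(c,"s9.png",(120,110,340,275),3.6)
```

```text
t 11.2667 p [ 0.4956 -0.0704  0.1745] psi 153.99 zaxis [ 0.009 -0.002 -1.   ] r 0.1012 ang -114.1 F [ 0.5 -1.1  0.1] w 0.0001 j [-0.23  0.27  1.77  0.    1.09 -1.34]
```

View pics/s9.png

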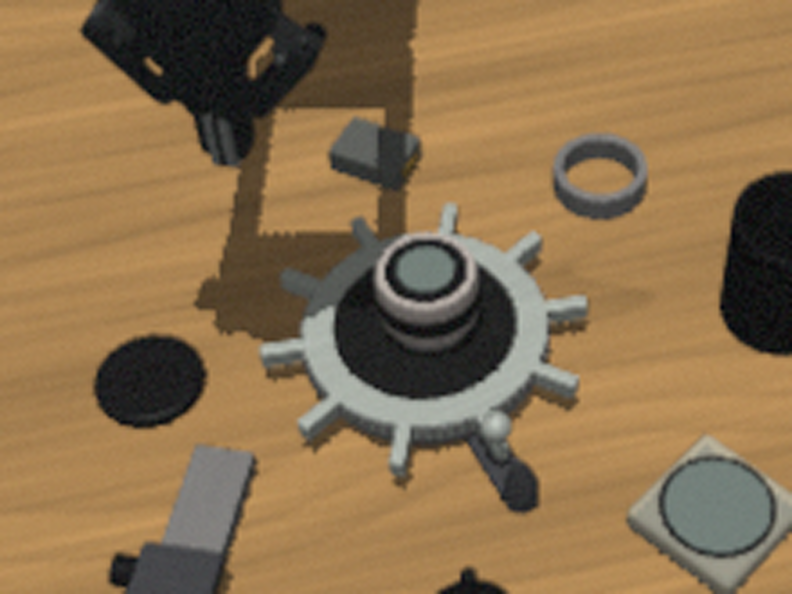

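The ball lug at (497,428) rests in front of the pointer at (520,485). Everything else is in place and the arm is clear, so I'll hand in.

```bash
python3 -c "
from h import *
print(workorder.finish_job())"
```

```text
the job is handed in; nothing more can be done
None
```

I advanced the turntable four clicks anticlockwise and handed the job in at about 11 s. In the last picture the ball lug is at rest in front of the pointer, the lens is standing untouched, the bystanders in view have not moved, and the arm is clear.

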